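# Free the gummed-up guide carriage and set it on its format stop

### The arm

A 6-joint arm with a two-finger parallel gripper is mounted at the origin on the work surface. World frame = base frame: x ahead of the robot, y to its left, z up, the work surface at z = 0. Lengths are in mm, angles in rad, forces in N, time in s.
With the tool pointing down it reaches from about 400 to 925 mm from the base axis. Payload 12.5 kg.
Tool frame: the origin (TCP) lies on the mounting face of the last link; the fingertips stand 190 mm ahead of it and the grasp point (between the pads) lies 171 mm ahead of it; x points along the fingers, y is the direction in which the jaws open and shut, and the axes are right-handed (so a half turn about x gives the same grasp; the last joint's range is limited). The gripper opens to 95 mm and grips with 3 to 60 N. Pads are 20 mm wide; open, the fingers measure 119 mm over their backs; the gripper's body (75 mm by 180 mm) begins 59 mm behind the grasp point.
Start: joints at [1.196, 0.491, 1.559, -0, 1.092, -0.106], TCP at [165.96, 602.563, 404.761] pointing down, gripper open.
Joint ranges: [-3.1, 3.1], [-0.84, 2.19], [0.05, 2.79], [-1.13, 4.28], [0.06, 2.93], [-2.69, 2.69]. Speed limits (rad/s): [2.22, 2.22, 2.79, 3.14, 3.14, 3.14].

### API

Orientations are given as [roll, pitch, yaw] about the fixed x, y, z axes, in that order (R = Rz(yaw) Ry(pitch) Rx(roll)).
In Python, from cell import env, eyes gives the robot as it stands. The module is installed in compiled form; this text tells all that it offers.
- The arm moves only by the tool jog_arm, never from a script. Its argument "deltas" is one flat list of numbers, 7 for each row, row after row: the shift along the tool's x, y, z in mm, then the turn, a rotation vector about the tool's x, y, z in rad, then the opening, from 0 (shut) to 1 (fully open). A call has 1 to 10 rows; each row shifts and turns the pose as measured when the row begins, along the tool's axes as they then stand; what a row does not reach is not made up. A row lasts 1/8 s, in which the tool goes at most 62.5 mm and 10.7 degrees, less where a joint would pass 70% of its speed; a pose out of reach is approached as far as the arm can. A call is refused whole if a number of a shift passes 62.5 or a number of a turn 0.188, either way. A call with a gripper value outside its range is refused whole. The fingers move at their own pace and stop on an object; the grip force is fixed at half the most. Time passes only in rows, so rows that do not move let the fingers close. It gives the time, the measured TCP pose, the force and the opening at its end, in the units of the state.
- env.state(): the state, without advancing time (a new reading comes with each control period).
- eyes.read_camera(name): name is "scene" or "top" or "wrist"; returns a dict with "image" (384x512x3 uint8, red, green, blue), "fovy" (degrees; the focal length in pixels is half the picture's height over the tangent of half this angle, whatever the lens; pixels are square), "cx", "cy" (the principal point, pixels), "world_from_camera" (4x4, takes a point from camera to world coordinates). Camera axes: x right, y up, looking along -z (the intrinsics and any distortion apply to the point x, -y, -z); pixel columns grow to the right and rows downward; lengths in mm; the calibration is good to about 2 mm. A picture is of the moment at which its call begins. There is no depth.
- env.job_done(): hands the job in, once; it reports no verdict.
The state is a dict: "t": time; "joints": joint angles; "qvel": joint speeds; "tau": joint torques, N m; "eef_pos": TCP position; "tcp_rot": TCP orientation; "ft_force": force on the tool from outside, world axes, zero at the start; "moment": the same for the moment, N m; "opening": opening from 0.0 (shut) to 1.0 (fully open).
Only numpy, scipy, OpenCV 4.12 (cv2) and the standard library are available. Lean on these libraries where they do the work, as an engineer would, in place of code of your own. Each camera call takes 0.05 s, during which the arm holds its last target.

### The job

Change the infeed to the narrow carton: the side-guide carriage is stuck on its rail with dried glue. Push it by its black grip towards the hood until it breaks free, keep hold of it so it does not shoot off, and bring it gently but fully home, solid against the sprung stop hidden under the hood. Then press the red clamp lever down flat to lock it there, let go, and leave the cartons and the other things on the table undisturbed.

Things in the scene. Friction and masses are not known exactly. Their poses are not given: they have to be found in the camera images.
- station: Fixed infeed station: aluminium base plate 150 x 520 mm, 12 mm thick, with a steel cross rail along its y axis (at x = 0), a grey hood over the rail's +y end and a small belt conveyor beyond the rail (+x). z up, origin at table height. The carriage is pushed along +y of this frame, in under the hood. How far it goes to its hidden stop differs from job to job: 65 to 135 mm from its start.
- hood_mouth (a point): Middle of the mouth of the grey hood (96 mm wide, flat top 56 mm above the table, reaching 175 mm further to +y); this point is at that height. Under it, unseen, is the format stop that the carriage's steel bar meets: a sprung plunger with 5 mm of soft travel (under 2 N), then a solid rubber-faced block. Home means solid. A light stop: never strike it or lean on it with more than 30 N.
- carriage: Side-guide carriage on the rail; axes as the station's; origin at table height on the rail's line, midway along the aluminium saddle (150 mm long, 60 wide, top 44 mm above the table). A white fence (top 106 mm) juts over the belt. It starts stuck in dried glue and gives at 11 to 19 N; the glue ends after 15 to 50 mm and it suddenly runs easily (4 N drag, which holds it against the stop's spring).
- grip (a point): Upper part of the carriage's black upright grip: a block 22 mm thick along the travel (y), 36 mm across (x), free from 52 to 114 mm above the table. This point is at its centre line, 95 mm above the table, 35 mm to +y of the carriage's origin. Pinch it from above across the 22 mm.
- clamp (a joint): Red cam lever on the carriage, rad: 0 = flat and solid (clamped); starts raised 0.6 to 0.85 (released). Pivot 66 mm above the table, at x +18, y -45 mm from the carriage's origin; it points from there to -x, 89 mm long, 18 mm wide, upper face 9 mm above the pivot line. Stays where left; takes 2 to 10 N, 45 mm from the pivot, to press down.
- lever_press (a point): Point on the upper face of the red clamp lever, 55 mm from its pivot; with the lever flat this is 75 mm above the table.
- carton_a: Bystander: green carton 34 x 50 x 140 mm standing on the belt (origin at its underside).
- carton_b: Bystander: a second green carton like it on the belt.
- bottle: Bystander: amber bottle, 40 mm across, 100 mm high, standing on the belt.
- tape_roll: Bystander: roll of clear tape lying on the table, 110 mm across, 48 mm high.
- grease_tub: Bystander: white tub with a blue cap, 68 mm across, 65 mm high.
- scraper: Bystander: scraper lying on the table.
- spanner: Bystander: spanner lying on the table.

How it is judged (in metres and radians):
On the way, in this order (a step that is already met when the one before it is completed fails the run):
1. the carriage is broken free and brought home: at rest, bearing on the stop with its plunger pressed in, the clamp lever still up (distance of carriage from where it was at the start of the episode above 0.055 m and contact force between carriage and station above 1.35 N and linear speed of carriage below 0.01 m/s and value of joint clamp above 0.3 rad), for 0.2 s.
2. the clamp lever is pressed flat (value of joint clamp below 0.08 rad), for 0.2 s.
At the end, for the whole second after the job is handed in: the carriage rests against its hidden stop with the sprung plunger pressed in (still bearing on it with at least 1.2 N, that is within 2 mm of solid), the clamp lever is flat (within 0.08 rad), all at rest and released (contact force between carriage and station above 1.2 N and value of joint clamp below 0.08 rad and linear speed of carriage below 0.005 m/s); the robot touches nothing.
It fails at once if the carriage struck or leaned on its stop with more than 30 N (contact force between carriage and station above 30 N).
It fails at once if the carriage shot off (faster than 0.25 m/s) (linear speed of carriage above 0.25 m/s).
It fails at once if a bystander was disturbed (moved more than 20 mm) (distance of any of carton_a, carton_b, bottle, tape_roll, grease_tub, scraper, spanner from where it was at the start of the episode above 0.02 m).
It also fails if it takes over 48 s, if anything falls off the work surface, if the arm or the gripper's body presses on something with over 40 N, if the wrist force passes 120 N, or if a joint passes its speed limit or range.

## Working session

There is one attempt and no reset: what is moved stays moved. The work goes in short steps, Python scripts to look and compute and a tool call to move; the robot and the scene stay as the last step left them, time stands still between calls to the robot, and variables do not carry over. Pictures are saved under pics/ and viewed, and the job is handed in when it is done.

Besides the shell and the picture viewer there is one more tool, called after "Emit:" by a JSON object that holds its "api" and its "payload". jog_arm: Moves the arm, as the interface text tells. Its arguments: {"type":"object","properties":{"deltas":{"type":"array","items":{"type":"number"}}},"required":["deltas"]}

```bash
mkdir -p pics
python3 - <<'E'
from cell import env, eyes
import cv2,pickle
s=env.state();print(s)
for n in("scene","top","wrist"):
    c=eyes.read_camera(n);cv2.imwrite(f"pics/{n}0.png",c["image"][:,:,::-1]);pickle.dump(c,open(f"{n}0.pkl","wb"))
    print(n,{k:v for k,v in c.items() if k!="image"})
E
```

```text
{'t': 0.0, 'joints': array([ 1.19641337e+00,  4.91557724e-01,  1.55945381e+00, -2.88956285e-06,
        1.09168965e+00, -1.05592999e-01]), 'qvel': array([-8.92071061e-05,  1.57153637e-03,  1.14637650e-04,  1.58672361e-03,
       -1.25231593e-04,  8.01404278e-04]), 'tau': array([ 9.86515734e-04, -6.12662172e+01, -2.58172148e+01,  6.91771950e-02,
        4.83600434e-02, -9.50263347e-05]), 'eef_pos': array([165.93975513, 602.53349346, 404.16126916]), 'tcp_rot': array([-1.67407749,  1.5696878 , -1.94286611]), 'ft_force': array([0.91164621, 0.02405761, 0.71407763]), 'moment': array([ 0.01315368,  0.01841955, -0.04320268]), 'opening': 0.999493103697754}
scene {'fovy': 54.09294492950017, 'cx': 254.89921234863525, 'cy': 190.50548585176026, 'world_from_camera': array([[-9.71635843e-02, -5.80420037e-01,  8.08499733e-01,
         1.51194912e+03],
       [ 9.95205348e-01, -6.58058035e-02,  7.23595933e-02,
         1.10018937e+02],
       [ 1.12050168e-02,  8.11653976e-01,  5.84031053e-01,
         7.66186874e+02],
       [ 0.00000000e+00,  0.00000000e+00,  0.00000000e+00,
         1.00000000e+00
[... 199 characters left out ...]
  [-9.99787353e-01, -6.19720030e-03, -1.96683220e-02,
        -6.04354238e+00],
       [-2.02851514e-02,  1.23983245e-01,  9.92076946e-01,
         1.69486987e+03],
       [ 0.00000000e+00,  0.00000000e+00,  0.00000000e+00,
         1.00000000e+00]])}
wrist {'fovy': 71.53705160043249, 'cx': 254.52618894828026, 'cy': 193.81410832671776, 'world_from_camera': array([[ 2.65903072e-01, -9.25262565e-01, -2.70526788e-01,
         9.07950432e+01],
       [ 9.63998951e-01,  2.54851975e-01,  7.58715615e-02,
         6.23106070e+02],
       [-1.25682945e-03, -2.80962021e-01,  9.59718065e-01,
         3.85333701e+02],
       [ 0.00000000e+00,  0.00000000e+00,  0.00000000e+00,
         1.00000000e+00]])}
```

View pics/scene0.png

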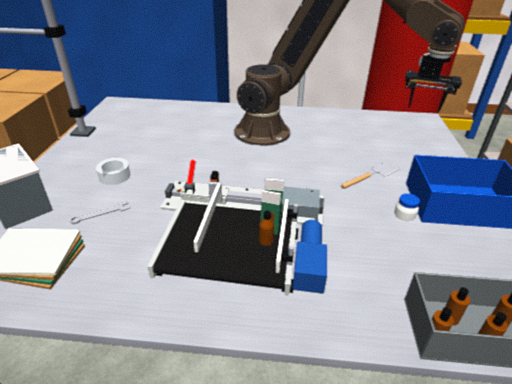

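View pics/top0.png

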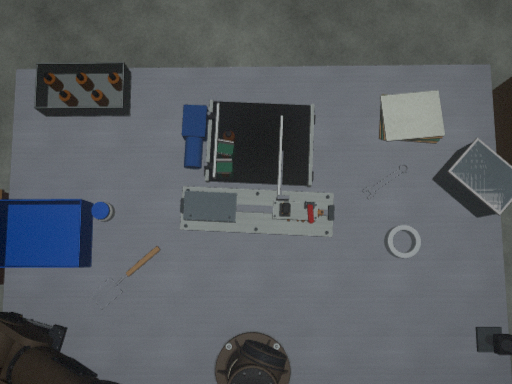

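View pics/wrist0.png

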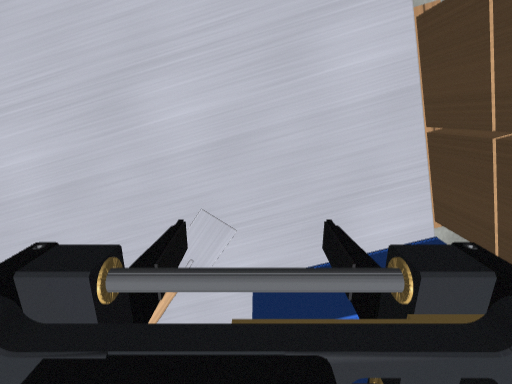

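Top view: station at cols 181–334, rows 187–236; hood at its left (+y), black grip near (285,210), red lever near (311,212). The scene view agrees. Next I'll zoom in and measure.

```bash
cat > h.py <<'E'
import numpy as np,cv2
def ray(c,u,v):
    f=c["image"].shape[0]/2/np.tan(np.radians(c["fovy"]/2));T=c["world_from_camera"]
    d=np.array([(u-c["cx"])/f,-(v-c["cy"])/f,-1]);return T[:3,3],T[:3,:3]@d
def onz(c,u,v,z):
    o,d=ray(c,u,v);return o+d*(z-o[2])/d[2]
def proj(c,p):
    f=c["image"].shape[0]/2/np.tan(np.radians(c["fovy"]/2));T=c["world_from_camera"]
    q=T[:3,:3].T@(np.array(p)-T[:3,3]);return c["cx"]+f*q[0]/-q[2],c["cy"]-f*q[1]/-q[2]
E
python3 - <<'E'
import pickle,cv2
from h import *
c=pickle.load(open("top0.pkl","rb"));im=c["image"][:,:,::-1]
cv2.imwrite("pics/topz.png",cv2.resize(im[90:245,175:345],None,fx=4.5,fy=3.8 and 4.5,interpolation=cv2.INTER_CUBIC)[:600])
s=pickle.load(open("scene0.pkl","rb"));im2=s["image"][:,:,::-1]
cv2.imwrite("pics/scz.png",cv2.resize(im2[150:300,145:335],None,fx=4,fy=4,interpolation=cv2.INTER_CUBIC))
E
```

```text
(no output)
```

View pics/topz.png

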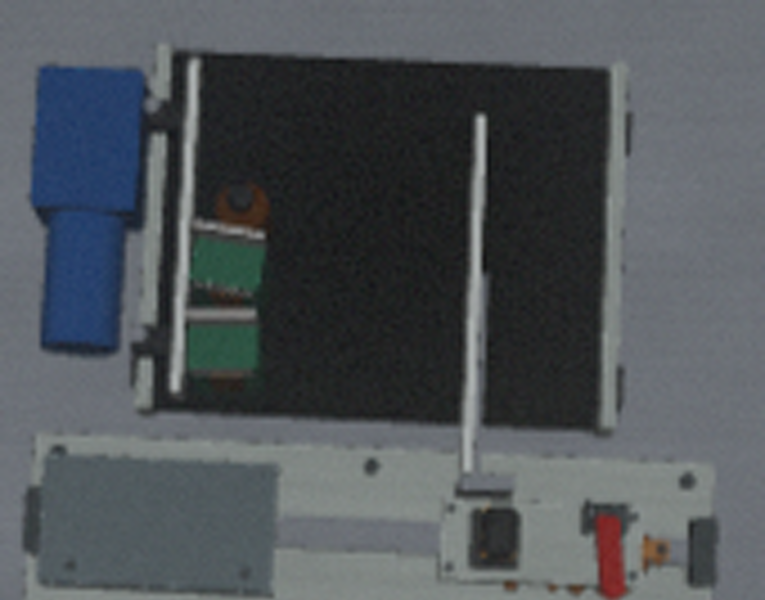

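View pics/scz.png

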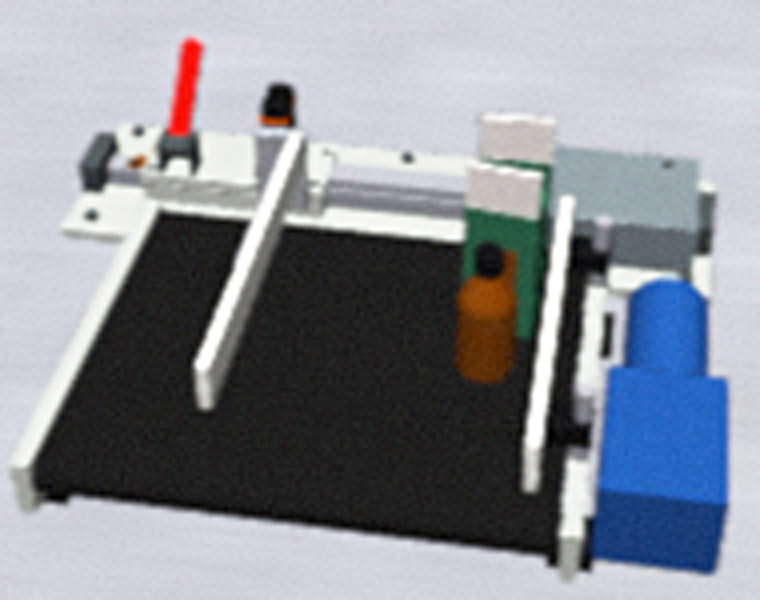

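Run:
```python
import pickle,cv2
from h import *
c=pickle.load(open("top0.pkl","rb"));s=pickle.load(open("scene0.pkl","rb"))
P=lambda u,v,z:onz(c,175+(u+.5)/4.5-.5,90+(v+.5)/4.5-.5,z).round(1)
S=lambda u,v,z:onz(s,145+(u+.5)/4-.5,150+(v+.5)/4-.5,z).round(1)
for n,u,v,z in[("hoodTL",45,457,56),("hoodTR",278,463,56),("hoodBR",272,595,56),("hoodBL",36,584,56),("plateTL",38,432,12),("plateTR",715,465,12)]:print(n,P(u,v,z))
a=P(38,432,12)[:2];b=P(715,465,12)[:2];print(np.linalg.norm(a-b),np.arctan2(*(a-b)[::-1]))
im=c["image"][195:245,255:345].astype(int)
dark=(im.max(2)<60).astype(np.uint8);red=((im[...,0]>110)&(im[...,1]<70)).astype(np.uint8)
for m in(dark,red):
    n,l,st,ce=cv2.connectedComponentsWithStats(m)
    for i in range(1,n):
        if st[i,4]>8:print(st[i],ce[i]+[255,195])
print("grip top ctr", P(497,535,114),P(470,512,114),P(519,510,114),P(519,568,114))
print("scene grip",S(279,97,114), "hood", [S(*q,56) for q in((556,148),(697,160),(697,228),(610,225))])
for n,u,v in(("cartA",222,375),("cartB",228,290)):print(n,P(u,v,190))
print("carton scene", S(517,120,190),S(505,170,190),"bottle",S(488,250,150))
```

```text
hoodTL [588.4 227.   56. ]
hoodTR [582.8  53.   56. ]
hoodBR [484.3  57.6  56. ]
hoodBL [493.4 232.6  56. ]
plateTL [613.9 238.9  12. ]
plateTR [ 585.  -278.4   12. ]
518.1066492528348 1.5149873390264756
[22  4 11  1 11] [282. 199.]
[ 25   8  10  13 115] [284.57391304 208.86956522]
[53 10  6 18 81] [310.37037037 213.09876543]
grip top ctr [ 522.1 -105.5  114. ] [538.7 -86.4 114. ] [ 539.9 -121.4  114. ] [ 498.3 -120.8  114. ]
scene grip [ 534.1 -106.7  114. ] hood [array([496.4, 113.7,  56. ]), array([500.5, 228.5,  56. ]), array([590.8, 224.9,  56. ]), array([594.5, 158.5,  56. ])]
cartA [626.   86.6 190. ]
cartB [685.5  82.5 190. ]
carton scene [657.7  85.3 190. ] [716.8  80.8 190. ] bottle [751.3  73.3 150. ]
```

Run:
```python
import pickle,cv2
c=pickle.load(open("top0.pkl","rb"));im=c["image"][:,:,::-1]
cv2.imwrite("pics/topz2.png",cv2.resize(im[183:241,265:340],None,fx=10,fy=10,interpolation=cv2.INTER_CUBIC))
```

```text
(no output)
```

View pics/topz2.png

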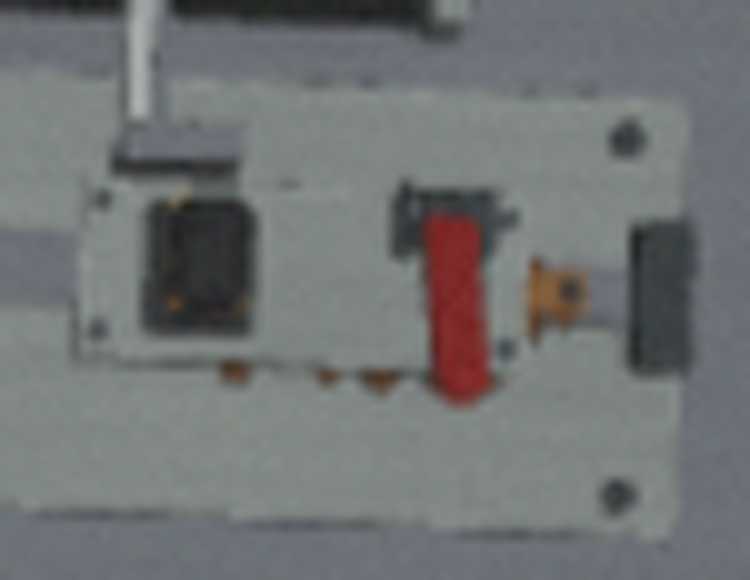

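```bash
cat >> h.py <<'E'
from scipy.spatial.transform import Rotation as Ro
YAW=-0.052
def R(s): return Ro.from_euler('xyz',s["tcp_rot"]).as_matrix()
def goal(yaw=YAW):
    y=np.array([-np.sin(yaw),np.cos(yaw),0]);x=np.array([0,0,-1.]);return x,y
def delta(s,p,yaw=YAW,sg=1):
    x,y=goal(yaw);y=sg*y;G=np.c_[x,y,np.cross(x,y)];M=R(s)
    return (M.T@(np.array(p)-s["eef_pos"])).round(1),Ro.from_matrix(M.T@G).as_rotvec().round(3)
E
python3 - <<'E'
from cell import env
from h import *
s=env.state();print(R(s).round(3))
for sg in(1,-1):print(delta(s,[525,-105,404],sg=sg))
print(delta(s,[480,330,404]))
E
```

```text
[[-0.     0.266  0.964]
 [-0.001  0.964 -0.266]
 [-1.    -0.001 -0.   ]]
(array([   0.7, -586.8,  534.1]), array([-0.217, -0.   ,  0.001]))
(array([   0.7, -586.8,  534.1]), array([2.925e+00, 1.000e-03, 0.000e+00]))
(array([   0.4, -179.4,  375.1]), array([-0.217, -0.   ,  0.001]))
```

Emit:
{"api": "jog_arm", "payload": {"deltas": [0, -20, 40, -0.03, 0, 0, 1, 0, -24, 50, -0.03, 0, 0, 1, 0, -24, 50, -0.03, 0, 0, 1, 0, -24, 50, -0.03, 0, 0, 1, 0, -24, 50, -0.03, 0, 0, 1, 0, -24, 50, -0.03, 0, 0, 1, 0, -24, 50, -0.03, 0, 0, 1, 0, -24, 40, 0, 0, 0, 1]}}

```text
t: 1.15
eef_pos: [518.7, 351.2, 402.7]
tcp_rot: [-2.259, 1.568, -2.305]
ft_force: [0.3, -0.2, 1.0]
opening: 1.002
```

Run:
```python
from cell import env
from h import *
s=env.state();print(s["t"],s["eef_pos"],s["joints"],delta(s,[525,-105,400]))
```

```text
1.15 [518.70428348 351.22052872 402.74952717] [ 4.89924631e-01  4.95166866e-01  1.55703202e+00 -1.03761435e-03
  1.09194354e+00 -1.03452314e+00] (array([   3.7, -455.4,   27.2]), array([ 0.006, -0.002,  0.002]))
```

Emit:
{"api": "jog_arm", "payload": {"deltas": [0, -46, 3, 0, 0, 0, 1, 0, -46, 3, 0, 0, 0, 1, 0, -46, 3, 0, 0, 0, 1, 0, -46, 3, 0, 0, 0, 1, 0, -46, 3, 0, 0, 0, 1, 0, -46, 3, 0, 0, 0, 1, 0, -46, 3, 0, 0, 0, 1, 0, -46, 3, 0, 0, 0, 1, 0, -46, 3, 0, 0, 0, 1, 0, -30, 1, 0, 0, 0, 1]}}

```text
t: 2.4
eef_pos: [527.3, -108.8, 401.3]
tcp_rot: [-2.552, 1.566, -2.6]
ft_force: [-0.8, 1.3, 0.0]
opening: 1.0
```

Run:
```python
from cell import env,eyes
from h import *
import pickle
s=env.state();print(s["t"],s["eef_pos"],s["joints"],delta(s,[525,-105,300]))
c=eyes.read_camera("wrist");pickle.dump(c,open("w1.pkl","wb"));cv2.imwrite("pics/w1.png",c["image"][:,:,::-1])
print(proj(c,[525,-105,95]))
```

```text
2.4 [ 527.25870029 -108.75586029  401.2910965 ] [-0.32555029  0.37249556  1.77491025 -0.00451572  0.99741008 -1.84631889] (array([101.3,   3.9,  -2. ]), array([ 0.004, -0.004,  0.003]))
(np.float64(259.04407998546486), np.float64(187.50409021317108))
```

View pics/w1.png

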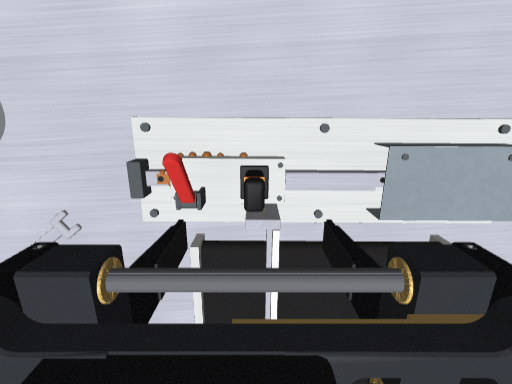

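Run:
```python
import pickle
from h import *
c=pickle.load(open("w1.pkl","rb"));im=c["image"]
g=cv2.cvtColor(im,cv2.COLOR_RGB2GRAY)
cv2.imwrite("pics/w1z.png",cv2.resize(im[110:250,120:320,::-1],None,fx=4,fy=4,interpolation=cv2.INTER_CUBIC))
# plate near edge: per column, first strong gradient
pts=[]
gy=cv2.Sobel(g,cv2.CV_32F,0,1,ksize=3)
for u in range(150,500,10):
    v=105+np.argmax(np.abs(gy[105:128,u]));pts.append(onz(c,u,v,12)[:2])
pts=np.array(pts);print(pts[[0,-1]]);k=np.polyfit(pts[:,1],pts[:,0],1);print("dx/dy",k, "resid",np.std(pts[:,0]-np.polyval(k,pts[:,1])))
print("railx at grip", np.polyval(k,-105)+75)
for u in(247,255,263):print(onz(c,u,195,114))
print("mouth",onz(c,388,143,56),onz(c,380,219,56))
```

```text
[[ 452.85486346 -247.99175392]
 [ 466.87548596  207.39063094]]
dx/dy [4.90687933e-02 4.56521007e+02] resid 2.1411282965551277
railx at grip 526.368783927565
[ 527.5366416  -118.02820501  114.        ]
[ 527.93172439 -109.63160455  114.        ]
[ 528.32673248 -101.23659168  114.        ]
mouth [487.10146562  53.00740734  56.        ] [585.31876851  51.44295582  56.        ]
```

View pics/w1z.png

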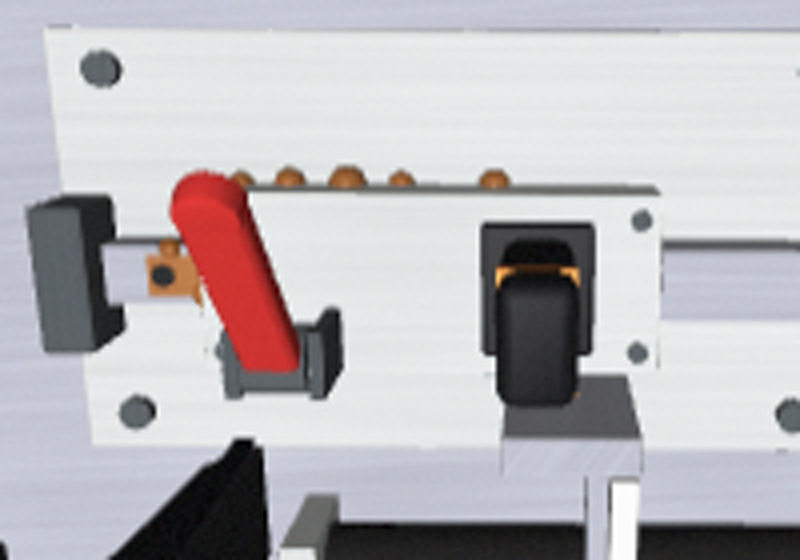

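Emit:
{"api": "jog_arm", "payload": {"deltas": [40, -1.5, 0, 0, 0, 0, 1, 40, 0, 0, 0, 0, 0, 1, 35, 0, 0, 0, 0, 0, 0.6, 18, 0, 0, 0, 0, 0, 0.5, 5, 0, 0, 0, 0, 0, 0.4]}}

```text
t: 3.08
eef_pos: [526.8, -114.2, 259.5]
tcp_rot: [-2.13, 1.566, -2.182]
ft_force: [-1.2, -0.2, -0.8]
opening: 0.738
```

Run:
```python
from cell import env,eyes
from h import *
import pickle
s=env.state();print(s["t"],s["eef_pos"],s["ft_force"],s["opening"],delta(s,[527,-110.3,262],yaw=-.049))
c=eyes.read_camera("wrist");pickle.dump(c,open("w2.pkl","wb"));cv2.imwrite("pics/w2.png",c["image"][:,:,::-1])
```

```text
3.075 [ 526.75482799 -114.15734849  259.52864836] [-1.20283916 -0.18974949 -0.82237673] 0.7384589201421499 (array([-2.5,  3.9,  0. ]), array([-0.002, -0.003,  0.004]))
```

View pics/w2.png

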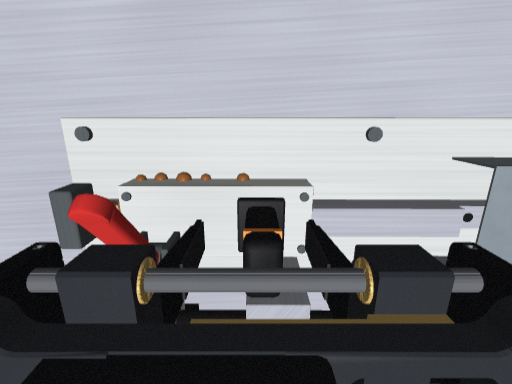

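Emit:
{"api": "jog_arm", "payload": {"deltas": [-1, 4, 0, 0, 0, 0, 0.6, 0, 0, 0, 0, 0, 0, 0.5]}}

```text
t: 3.38
eef_pos: [527.2, -109.8, 261.8]
tcp_rot: [-1.717, 1.566, -1.768]
ft_force: [0.1, -0.6, -1.2]
opening: 0.543
```

Run:
```python
from cell import env,eyes
from h import *
import pickle
s=env.state();print(s["t"],s["eef_pos"],s["ft_force"],s["opening"])
c=eyes.read_camera("wrist");pickle.dump(c,open("w3.pkl","wb"));cv2.imwrite("pics/w3.png",cv2.resize(c["image"][150:330,150:370,::-1],None,fx=3,fy=3))
```

```text
3.375 [ 527.24360239 -109.79015604  261.84223987] [ 0.10484152 -0.63187346 -1.15605382] 0.5433402459443617
```

View pics/w3.png

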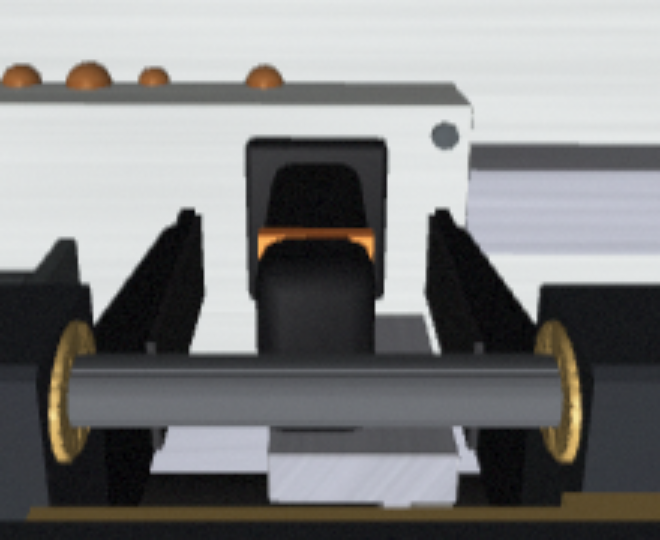

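Grip centred between the fingers (316 vs 315 in the zoom). Closing in small steps.

Emit:
{"api": "jog_arm", "payload": {"deltas": [0, 0, 0, 0, 0, 0, 0.4, 0, 0, 0, 0, 0, 0, 0.3, 0, 0, 0, 0, 0, 0, 0.25, 0, 0, 0, 0, 0, 0, 0.2, 0, 0, 0, 0, 0, 0, 0.1, 0, 0, 0, 0, 0, 0, 0]}}

```text
t: 4.18
eef_pos: [527.3, -109.9, 262.9]
tcp_rot: [-1.307, 1.566, -1.359]
ft_force: [0.9, -0.2, 0.7]
opening: 0.23
```

Emit:
{"api": "jog_arm", "payload": {"deltas": [0, 0, 0, 0, 0, 0, 0, 0, 0, 0, 0, 0, 0, 0]}}

```text
t: 4.42
eef_pos: [527.4, -109.9, 262.9]
tcp_rot: [-1.312, 1.566, -1.364]
ft_force: [1.0, -0.1, 1.3]
opening: 0.231
```

Held (opening 22 mm). Pushing gently.

Emit:
{"api": "jog_arm", "payload": {"deltas": [0, 2, 0, 0, 0, 0, 0, 0, 2, 0, 0, 0, 0, 0]}}

```text
t: 4.68
eef_pos: [527.5, -107.2, 262.9]
tcp_rot: [-1.363, 1.564, -1.415]
ft_force: [-2.1, -9.5, 0.2]
opening: 0.227
```

Emit:
{"api": "jog_arm", "payload": {"deltas": [0, 3, 0, 0, 0, 0, 0, 0, 3, 0, 0, 0, 0, 0]}}

```text
t: 4.92
eef_pos: [527.7, -102.7, 262.9]
tcp_rot: [-1.407, 1.562, -1.459]
ft_force: [-2.2, -9.4, -0.3]
opening: 0.229
```

Emit:
{"api": "jog_arm", "payload": {"deltas": [0, 3, 0, 0, 0, 0, 0, 0, 3, 0, 0, 0, 0, 0, 0, 3, 0, 0, 0, 0, 0]}}

```text
t: 5.3
eef_pos: [528.0, -95.9, 262.9]
tcp_rot: [-1.434, 1.559, -1.487]
ft_force: [-2.0, -10.0, 1.3]
opening: 0.233
```

Run:
```python
from cell import env,eyes
from h import *
import pickle
s=env.state();print(s["t"],s["eef_pos"],s["ft_force"],s["opening"],delta(s,s["eef_pos"],yaw=-.049))
c=eyes.read_camera("top");cv2.imwrite("pics/t4.png",cv2.resize(c["image"][183:241,265:340,::-1],None,fx=8,fy=8))
c=eyes.read_camera("wrist");pickle.dump(c,open("w4.pkl","wb"));cv2.imwrite("pics/w4.png",c["image"][:,:,::-1])
```

```text
5.3 [528.02184838 -95.89100556 262.88387195] [-1.99944932 -9.97960916  1.3000029 ] 0.23263214963728376 (array([0., 0., 0.]), array([-0.003,  0.002,  0.012]))
```

View pics/w4.png

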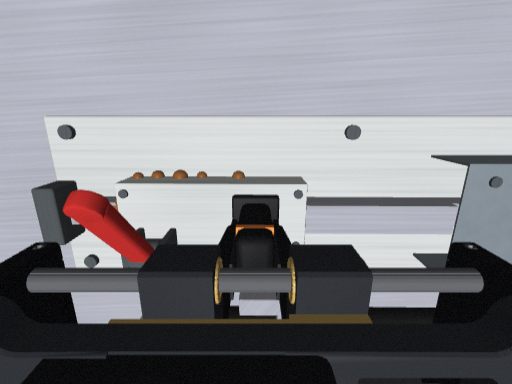

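Emit:
{"api": "jog_arm", "payload": {"deltas": [0, 3, 0, 0, 0, 0.004, 0, 0, 3, 0, 0, 0, 0.004, 0, 0, 3, 0, 0, 0, 0.004, 0, 0, 3, 0, 0, 0, 0.004, 0]}}

```text
t: 5.9
eef_pos: [528.5, -85.9, 262.9]
tcp_rot: [0.465, 1.569, 0.413]
ft_force: [-2.2, -5.7, 2.5]
opening: 0.23
```

Emit:
{"api": "jog_arm", "payload": {"deltas": [0, 3, 0, 0, 0, 0.004, 0, 0, 3, 0, 0, 0, 0.004, 0, 0, 3, 0, 0, 0, 0.004, 0, 0, 3, 0, 0, 0, 0.004, 0]}}

```text
t: 6.4
eef_pos: [529.1, -73.9, 263.0]
tcp_rot: [1.433, 1.556, 1.383]
ft_force: [-0.8, -3.5, -1.0]
opening: 0.23
```

Emit:
{"api": "jog_arm", "payload": {"deltas": [0, 3, 0, 0, 0, 0.003, 0, 0, 3, 0, 0, 0, 0.003, 0, 0, 3, 0, 0, 0, 0.003, 0, 0, 3, 0, 0, 0, 0.003, 0]}}

```text
t: 6.9
eef_pos: [529.8, -61.1, 263.1]
tcp_rot: [1.491, 1.543, 1.442]
ft_force: [0.5, -4.5, -2.6]
opening: 0.236
```

Emit:
{"api": "jog_arm", "payload": {"deltas": [0, 2, 0, 0, 0, -0.008, 0, 0, 2, 0, 0, 0, -0.008, 0, 0, 2, 0, 0, 0, -0.008, 0]}}

```text
t: 7.28
eef_pos: [530.1, -54.5, 263.0]
tcp_rot: [0.972, 1.567, 0.922]
ft_force: [-0.3, -5.1, -4.3]
opening: 0.228
```

Run:
```python
from cell import env,eyes
from h import *
s=env.state();print(s["t"],s["eef_pos"],s["ft_force"],s["opening"],delta(s,s["eef_pos"],yaw=-.049))
```

```text
7.275 [530.09925427 -54.52822618 263.02160502] [-0.31089495 -5.0866751  -4.31914448] 0.22833970999593795 (array([0., 0., 0.]), array([-0.001,  0.002, -0.003]))
```

Emit:
{"api": "jog_arm", "payload": {"deltas": [0, 1.5, 0, 0, 0, 0, 0, 0, 1.5, 0, 0, 0, 0, 0, 0, 1.5, 0, 0, 0, 0, 0]}}

```text
t: 7.65
eef_pos: [530.4, -49.7, 263.0]
tcp_rot: [1.013, 1.567, 0.964]
ft_force: [-0.1, -4.4, -2.7]
opening: 0.233
```

Emit:
{"api": "jog_arm", "payload": {"deltas": [0, 1.5, 0, 0, 0, 0, 0, 0, 1.5, 0, 0, 0, 0, 0, 0, 1.5, 0, 0, 0, 0, 0]}}

```text
t: 8.02
eef_pos: [530.6, -44.9, 263.0]
tcp_rot: [1.037, 1.567, 0.987]
ft_force: [0.3, -4.3, -2.0]
opening: 0.233
```

Emit:
{"api": "jog_arm", "payload": {"deltas": [0, 1.5, 0, 0, 0, 0, 0, 0, 1.5, 0, 0, 0, 0, 0, 0, 1.5, 0, 0, 0, 0, 0]}}

```text
t: 8.4
eef_pos: [530.9, -40.1, 263.0]
tcp_rot: [1.03, 1.567, 0.98]
ft_force: [0.4, -4.3, -2.9]
opening: 0.231
```

Emit:
{"api": "jog_arm", "payload": {"deltas": [0, 1.5, 0, 0, 0, 0, 0, 0, 1.5, 0, 0, 0, 0, 0, 0, 1.5, 0, 0, 0, 0, 0]}}

```text
t: 8.78
eef_pos: [531.1, -35.4, 263.0]
tcp_rot: [1.016, 1.567, 0.966]
ft_force: [1.3, -6.2, -2.1]
opening: 0.233
```

Emit:
{"api": "jog_arm", "payload": {"deltas": [0, 1.2, 0, 0, 0, 0, 0, 0, 1.2, 0, 0, 0, 0, 0]}}

```text
t: 9.02
eef_pos: [531.2, -33.5, 263.0]
tcp_rot: [0.695, 1.568, 0.646]
ft_force: [-2.2, -19.6, -2.6]
opening: 0.231
```

Emit:
{"api": "jog_arm", "payload": {"deltas": [0, 1.2, 0, 0, 0, 0, 0, 0, 1.2, 0, 0, 0, 0, 0]}}

```text
t: 9.28
eef_pos: [531.3, -33.0, 262.9]
tcp_rot: [-0.661, 1.569, -0.711]
ft_force: [-1.9, -17.5, -1.6]
opening: 0.228
```

Emit:
{"api": "jog_arm", "payload": {"deltas": [0, 1.2, 0, 0, 0, 0, 0, 0, 1.2, 0, 0, 0, 0, 0]}}

```text
t: 9.52
eef_pos: [531.4, -32.7, 262.9]
tcp_rot: [-1.196, 1.567, -1.247]
ft_force: [-1.2, -16.9, -4.6]
opening: 0.227
```

Emit:
{"api": "jog_arm", "payload": {"deltas": [0, 1.2, 0, 0, 0, 0, 0, 0, 1.2, 0, 0, 0, 0, 0]}}

```text
t: 9.78
eef_pos: [531.4, -32.3, 262.9]
tcp_rot: [-1.388, 1.565, -1.44]
ft_force: [-1.1, -18.6, -2.3]
opening: 0.231
```

Travel stopped at ~77 mm and force went from ~4–6 N to a steady 17–19 N, which means it's solid. Easing off while still holding.

Emit:
{"api": "jog_arm", "payload": {"deltas": [0, 0.5, 0, 0, 0, 0, 0, 0, 0.3, 0, 0, 0, 0, 0]}}

```text
t: 10.02
eef_pos: [531.5, -32.4, 262.9]
tcp_rot: [-1.418, 1.565, -1.471]
ft_force: [0.6, -7.9, -2.9]
opening: 0.224
```

Run:
```python
from cell import env,eyes
from h import *
s=env.state();print(s["t"],s["eef_pos"],s["ft_force"],s["opening"],delta(s,s["eef_pos"],yaw=-.049))
c=eyes.read_camera("scene");cv2.imwrite("pics/s5.png",cv2.resize(c["image"][130:300,145:335,::-1],None,fx=3.5,fy=3.5))
```

```text
10.025 [531.45179812 -32.425595   262.94072829] [ 0.58995866 -7.85846274 -2.93085297] 0.22367086052482 (array([0., 0., 0.]), array([-0.004,  0.001,  0.005]))
```

View pics/s5.png

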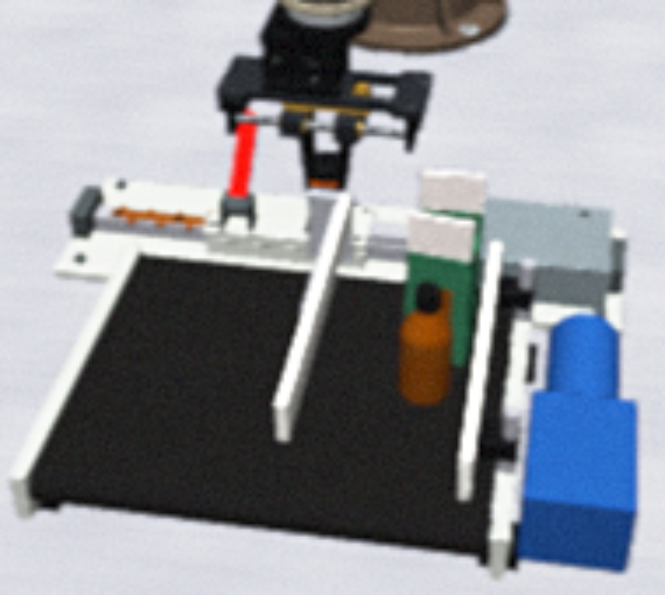

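Emit:
{"api": "jog_arm", "payload": {"deltas": [0, 0.3, 0, 0, 0, 0, 0, 0, 0.3, 0, 0, 0, 0, 0.26, 0, 0, 0, 0, 0, 0, 0.32, 0, 0, 0, 0, 0, 0, 0.45]}}

```text
t: 10.58
eef_pos: [531.4, -31.3, 263.2]
tcp_rot: [-1.445, 1.567, -1.499]
ft_force: [0.3, -0.4, -0.4]
opening: 0.374
```

Run:
```python
from cell import env,eyes
from h import *
import pickle
s=env.state();print(s["t"],s["eef_pos"],s["ft_force"],s["opening"],delta(s,s["eef_pos"],yaw=-.049))
c=eyes.read_camera("wrist");pickle.dump(c,open("w6.pkl","wb"));cv2.imwrite("pics/w6.png",c["image"][:,:,::-1])
```

```text
10.575 [531.39071494 -31.34268391 263.16031506] [ 0.32728639 -0.35805371 -0.35787117] 0.3743492142653076 (array([0., 0., 0.]), array([-0.005,  0.001,  0.004]))
```

View pics/w6.png

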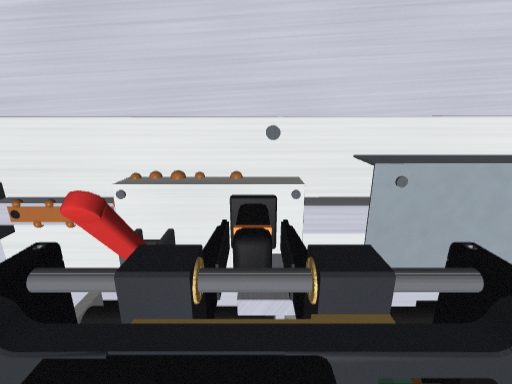

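Emit:
{"api": "jog_arm", "payload": {"deltas": [0, 0, 0, 0, 0, 0, 0.5, -10, 0, 0, 0, 0, 0, 0.5, -30, 0, 0, 0, 0, 0, 0.5, -30, 0, 0, 0, 0, 0, 0.5, -25, 0, 0, 0, 0, 0, 0.4, 0, -20, -8, 0, 0, 0, 0.2, 0, -20, -8, 0, 0, 0, 0, 0, -20, -8, 0, 0, 0, 0, 0, -20, -8, 0, 0, 0, 0, 0, 0, 0, 0, 0, 0, 0]}}

```text
t: 11.88
eef_pos: [493.5, -110.5, 367.6]
tcp_rot: [-0.758, 1.564, -0.811]
ft_force: [0.0, 0.2, 0.8]
opening: 0.005
```

Run:
```python
from cell import env,eyes
from h import *
import pickle
s=env.state();print(s["t"],s["eef_pos"],s["ft_force"],s["opening"],delta(s,[494,-111,300],yaw=-.049))
c=eyes.read_camera("wrist");pickle.dump(c,open("w7.pkl","wb"));cv2.imwrite("pics/w7.png",c["image"][:,:,::-1])
c=eyes.read_camera("scene");pickle.dump(c,open("s7.pkl","wb"));cv2.imwrite("pics/s7.png",cv2.resize(c["image"][130:300,145:335,::-1],None,fx=3.5,fy=3.5))
c=eyes.read_camera("top");pickle.dump(c,open("t7.pkl","wb"));cv2.imwrite("pics/t7.png",cv2.resize(c["image"][170:245,175:340,::-1],None,fx=4,fy=4))
```

```text
11.875 [ 493.53132476 -110.47374801  367.59522534] [0.03419875 0.24363371 0.80945757] 0.00546779389151629 (array([67.6, -0.2,  0.1]), array([-0.004,  0.005,  0.005]))
```

View pics/w7.png

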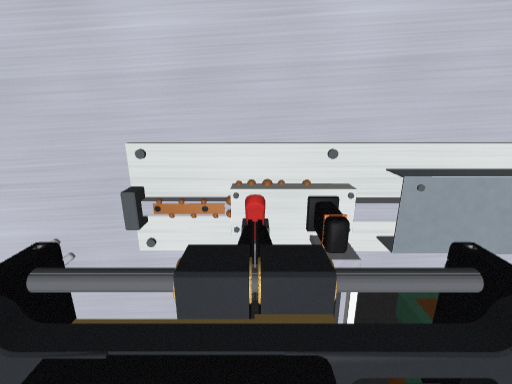

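View pics/s7.png

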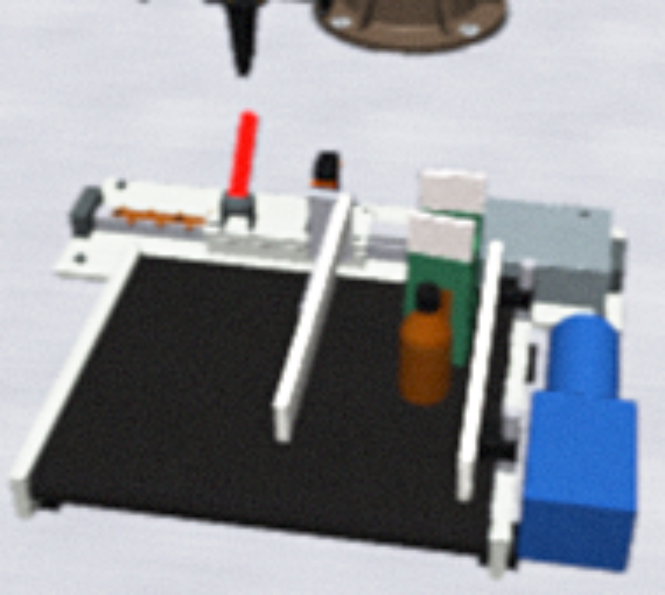

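View pics/t7.png

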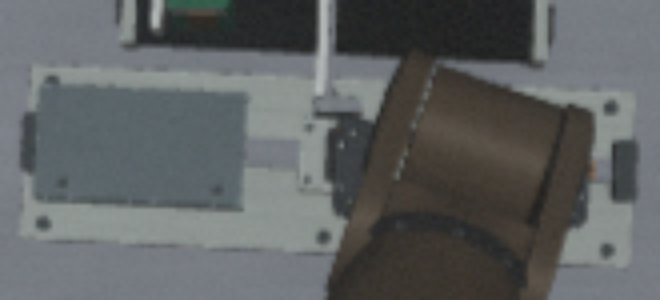

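Lever (u 246–266) is right under the closed fingers (u 255). Pressing down.

Emit:
{"api": "jog_arm", "payload": {"deltas": [15, 0, 0, 0, 0, 0, 0, 15, 0, 0, 0, 0, 0, 0, 13, 0, 0, 0, 0, 0, 0, 8, 0, 0, 0, 0, 0, 0, 3, 0, 0, 0, 0, 0, 0]}}

```text
t: 12.65
eef_pos: [494.9, -107.6, 309.1]
tcp_rot: [-0.79, 1.565, -0.839]
ft_force: [0.1, -0.5, 2.8]
opening: 0.011
```

Emit:
{"api": "jog_arm", "payload": {"deltas": [4, 0, 0, 0, 0, 0, 0, 4, 0, 0, 0, 0, 0, 0]}}

```text
t: 12.9
eef_pos: [495.1, -107.6, 301.0]
tcp_rot: [-0.72, 1.564, -0.768]
ft_force: [0.4, 0.1, 1.6]
opening: 0.007
```

Emit:
{"api": "jog_arm", "payload": {"deltas": [4, 0, 0, 0, 0, 0, 0, 4, 0, 0, 0, 0, 0, 0]}}

```text
t: 13.15
eef_pos: [495.2, -107.7, 292.8]
tcp_rot: [-0.682, 1.563, -0.731]
ft_force: [-0.3, -0.4, 3.3]
opening: 0.007
```

Emit:
{"api": "jog_arm", "payload": {"deltas": [4, 0, 0, 0, 0, 0, 0, 4, 0, 0, 0, 0, 0, 0]}}

```text
t: 13.4
eef_pos: [495.2, -107.8, 284.4]
tcp_rot: [-0.69, 1.563, -0.739]
ft_force: [-1.9, 1.6, 3.6]
opening: 0.003
```

Emit:
{"api": "jog_arm", "payload": {"deltas": [4, 0, 0, 0, 0, 0, 0, 4, 0, 0, 0, 0, 0, 0]}}

```text
t: 13.65
eef_pos: [495.0, -107.8, 275.8]
tcp_rot: [-0.735, 1.564, -0.784]
ft_force: [-3.0, 0.2, 3.2]
opening: 0.003
```

Run:
```python
from cell import env,eyes
from h import *
import pickle
s=env.state();print(s["t"],s["eef_pos"],s["ft_force"],s["opening"],delta(s,[494,-111,265],yaw=-.049))
c=eyes.read_camera("wrist");pickle.dump(c,open("w8.pkl","wb"));cv2.imwrite("pics/w8.png",c["image"][:,:,::-1])
```

```text
13.65 [ 495.02965752 -107.7534185   275.75645121] [-2.97843083  0.17313382  3.24221402] 0.003318832089355786 (array([10.8, -3.2, -0.9]), array([0.   , 0.005, 0.005]))
```

View pics/w8.png

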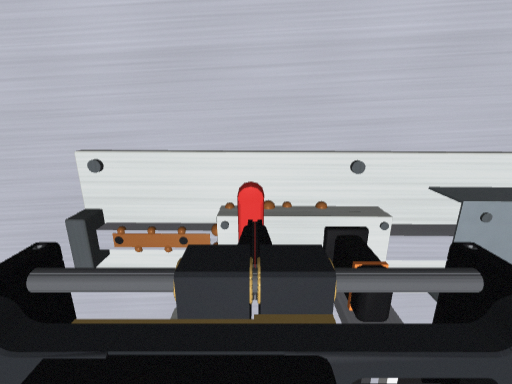

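Emit:
{"api": "jog_arm", "payload": {"deltas": [3, 0, 0, 0, 0, 0, 0, 3, 0, 0, 0, 0, 0, 0]}}

```text
t: 13.95
eef_pos: [494.9, -107.8, 268.9]
tcp_rot: [-0.825, 1.565, -0.874]
ft_force: [-2.9, 0.7, 3.4]
opening: 0.004
```

Emit:
{"api": "jog_arm", "payload": {"deltas": [3, 0, 0, 0, 0, 0, 0, 2, 0, 0, 0, 0, 0, 0]}}

```text
t: 14.2
eef_pos: [494.7, -107.8, 264.4]
tcp_rot: [-0.866, 1.565, -0.915]
ft_force: [-11.1, 2.5, 35.6]
opening: 0.005
```

Emit:
{"api": "jog_arm", "payload": {"deltas": [2, 0, 0, 0, 0, 0, 0, 2, 0, 0, 0, 0, 0, 0]}}

```text
t: 14.45
eef_pos: [494.2, -107.6, 264.1]
tcp_rot: [-0.736, 1.563, -0.784]
ft_force: [-10.5, 2.3, 38.6]
opening: 0.003
```

Flat and solid (35–39 N on the fingers, tips at z ≈ 74–75). Easing off and lifting.

Emit:
{"api": "jog_arm", "payload": {"deltas": [0.5, 0, 0, 0, 0, 0, 0, 0, 0, 0, 0, 0, 0, 0, -3, 0, 0, 0, 0, 0, 0, -8, 0, 0, 0, 0, 0, 0, -20, 0, 0, 0, 0, 0, 0, -30, 0, 0, 0, 0, 0, 0, -30, 0, -20, 0, 0, 0, 0, -10, 0, -30, 0, 0, 0, 0, 0, 0, -30, 0, 0, 0, 0, 0, 0, 0, 0, 0, 0, 0]}}

```text
t: 15.7
eef_pos: [412.1, -102.9, 370.6]
tcp_rot: [-0.532, 1.557, -0.58]
ft_force: [1.4, -0.2, -0.2]
opening: 0.005
```

Run:
```python
from cell import env,eyes
from h import *
import pickle
s=env.state();print(s["t"],s["eef_pos"],s["ft_force"],s["opening"])
c=eyes.read_camera("wrist");pickle.dump(c,open("w9.pkl","wb"));cv2.imwrite("pics/w9.png",c["image"][:,:,::-1])
c=eyes.read_camera("scene");pickle.dump(c,open("s9.pkl","wb"))
o=pickle.load(open("s7.pkl","rb"))
cv2.imwrite("pics/s9.png",np.hstack([cv2.resize(q["image"][150:250,145:245,::-1],None,fx=4,fy=4,interpolation=cv2.INTER_CUBIC) for q in(o,c)]))
cv2.imwrite("pics/s9f.png",c["image"][:,:,::-1])
```

```text
15.7 [ 412.07452337 -102.86126847  370.58159774] [ 1.4087627  -0.23357079 -0.17900938] 0.005329798029080915
```

View pics/w9.png

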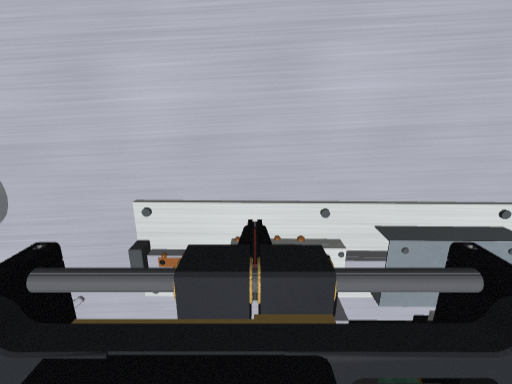

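View pics/s9.png

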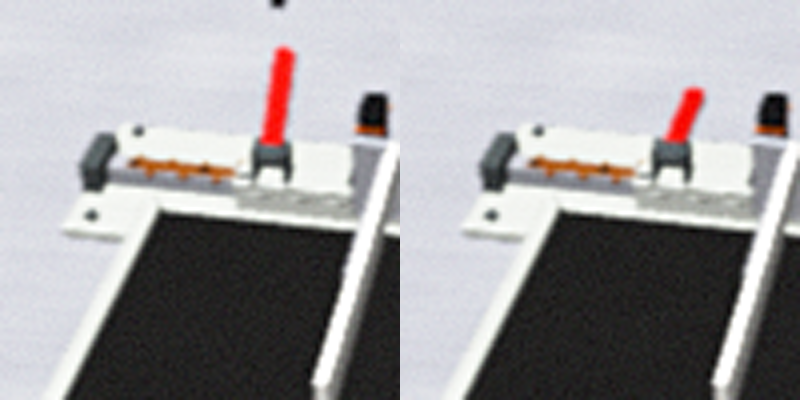

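View pics/s9f.png

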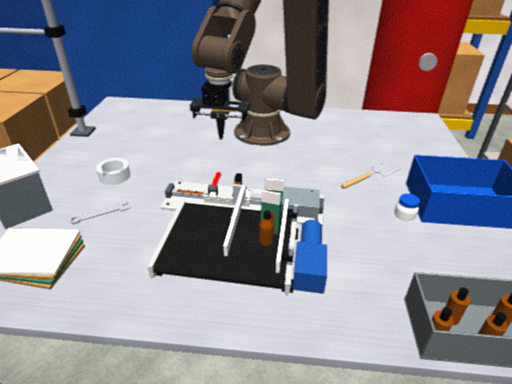

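Run:
```python
from h import *
import pickle
a=pickle.load(open("s7.pkl","rb"));b=pickle.load(open("s9.pkl","rb"))
G=lambda c:cv2.cvtColor(c["image"],cv2.COLOR_RGB2GRAY).astype(np.float32)
A,B=G(a),G(b)
def pc(n,r0,r1,c0,c1):
    w=cv2.createHanningWindow((c1-c0,r1-r0),cv2.CV_32F);print(n,cv2.phaseCorrelate(A[r0:r1,c0:c1],B[r0:r1,c0:c1],w))
pc("grip+fence",172,215,225,248);pc("fence",190,255,215,248);pc("static belt/hood",180,290,285,330)
u0=proj(b,[530,-32,95]);u1=proj(b,[530,-31,95]);print("px/mm",u1[0]-u0[0])
red=(b["image"][...,0]>150)&(b["image"][...,1]<80)&(b["image"][...,2]<80);red[:, :200]=0;red[:,230:]=0;red[:165]=0;red[200:]=0
v,u=np.nonzero(red);print("red",u.min(),u.max(),v.min(),v.max(), u[v==v.min()])
P=np.array([544.1,-113.4,66])
for th in(0,.08,.2):
    t=P+np.array([-89*np.cos(th)+9*np.sin(th),0,89*np.sin(th)+9*np.cos(th)]);print(th,proj(b,t+[0,4.4,0]))
```

```text
grip+fence ((0.04553936694810545, 0.6291692088009739), 0.959331609584667)
fence ((-0.0006470427356859432, -0.09771344001698878), 0.8945030566350913)
static belt/hood ((0.4807360199542643, -0.020652815694027993), 0.884219686013681)
px/mm 0.3118858516169212
red 212 219 173 185 [217 218 219]
0 (np.float64(218.58314569644008), np.float64(170.7795882860782))
0.08 (np.float64(218.43614467114716), np.float64(169.17154007399978))
0.2 (np.float64(218.16105073000816), np.float64(166.9543206437776))
```

The lever looks flat, with its tip at (218,173) against about 171 predicted. The scene view is too coarse to confirm the carriage to within 2 mm. I'll go back to the wrist pose from before the press and compare there.

Emit:
{"api": "jog_arm", "payload": {"deltas": [0, 0, 30, 0, 0, 0, 0, 0, -6, 30, 0, 0, 0, 0, 3, -4, 20, 0, 0, 0, 0, 0, 0, 0, 0, 0, 0, 0]}}

```text
t: 16.3
eef_pos: [498.9, -117.7, 368.0]
tcp_rot: [-0.494, 1.555, -0.541]
ft_force: [-1.0, -0.1, 0.4]
opening: 0.005
```

```bash
cat > cmp.py <<'E'
from h import *
import pickle,sys
from cell import env,eyes
s=env.state();print(s["t"],s["eef_pos"],s["opening"],delta(s,[493.5,-110.5,367.6],yaw=-.049))
c=eyes.read_camera("wrist");n=sys.argv[1];pickle.dump(c,open(n+".pkl","wb"));cv2.imwrite(f"pics/{n}.png",c["image"][:,:,::-1])
E
python3 cmp.py w10
```

```text
16.3 [ 498.86772534 -117.7023449   368.00729681] 0.004989077714376712 (array([ 0.3,  6.9, -5.7]), array([0.002, 0.014, 0.007]))
```

View pics/w10.png

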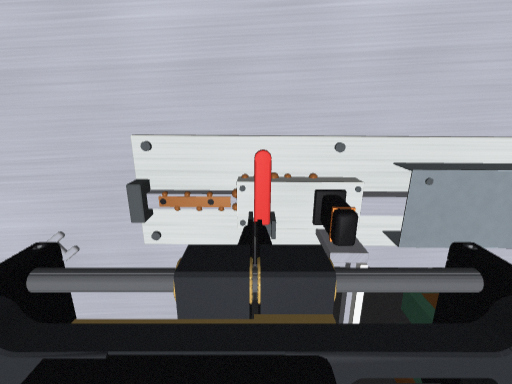

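```bash
cat > m.py <<'E'
from h import *
import pickle
def cen(c,u,v,w=7):
    g=cv2.cvtColor(c["image"],cv2.COLOR_RGB2GRAY).astype(float)[v-w:v+w+1,u-w:u+w+1]
    d=np.clip(np.percentile(g,60)-25-g,0,None)
    n,l,st,ce=cv2.connectedComponentsWithStats((d>0).astype(np.uint8))
    best=min(range(1,n),key=lambda i:np.hypot(*(ce[i]-w)));d=d*(l==best)
    y,x=np.mgrid[-w:w+1,-w:w+1];return u+(d*x).sum()/d.sum(),v+(d*y).sum()/d.sum(),st[best,4]
ux=np.array([.049,1,0])/1.0012
for n,pts in(("w7",[(333,154),(140,154),(420,188),(350,195),(236,197)]),("w10",[(340,147),(146,146),(429,181),(358,188),(242,188)])):
    c=pickle.load(open(n+".pkl","rb"));r=[]
    for (u,v),z in zip(pts,(12,12,56,44,44)):
        q=cen(c,u,v);p=onz(c,q[0],q[1],z);r.append(p@ux);print(n,np.round(q,2),p.round(1))
    print("saddle-plate",r[3]-r[0],"saddle-hood",r[3]-r[2],"plate-plate",r[0]-r[1],"hood-plate",r[2]-r[0])
E
python3 m.py
python3 - <<'E'
import cv2,pickle,numpy as np
f=lambda n,r:cv2.resize(pickle.load(open(n+".pkl","rb"))["image"][r:r+75,225:440,::-1],None,fx=3.5,fy=3.5)
cv2.imwrite("pics/cmp.png",np.vstack([f("w7",147),f("w10",140)]))
E
```

```text
w7 [332.31 153.38  96.  ] [467.9 -13.4  12. ]
w7 [140.32 153.42 101.  ] [ 455.2 -255.1   12. ]
w7 [419.97 187.21  47.  ] [504.7  74.4  56. ]
w7 [350.42 195.15  38.  ] [513.9   0.7  44. ]
w7 [235.65 195.02  36.  ] [ 506.7 -135.9   44. ]
saddle-plate 16.33204906962839 saddle-hood -73.23900943039742 plate-plate 242.0194714908101 hood-plate 89.5710585000258
w10 [339.45 146.74  99.  ] [467.9 -13.3  12. ]
w10 [146.02 145.58 106.  ] [ 455.1 -255.    12. ]
w10 [428.19 180.79  51.  ] [504.5  74.5  56. ]
w10 [357.66 188.73  37.  ] [513.9   0.7  44. ]
w10 [242.06 187.91  38.  ] [ 506.7 -135.9   44. ]
saddle-plate 16.313097472516667 saddle-hood -73.2071898430786 plate-plate 242.01287007904824 hood-plate 89.52028731559525
```

View pics/cmp.png

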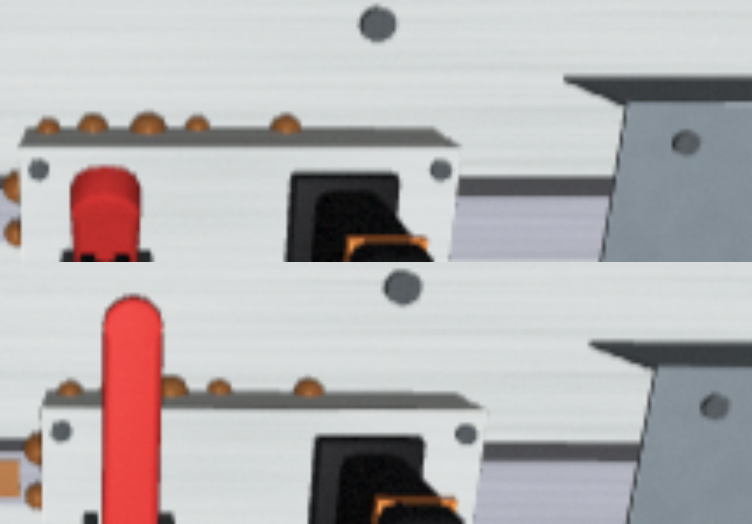

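Run:
```python
from m import *
c=pickle.load(open("w4.pkl","rb"))
for u,v in((298,194),(123,194)):
    q=cen(c,u,v);print(np.round(q,2),onz(c,q[0],q[1],44)@ux)
q=cen(c,353,132);print(onz(c,q[0],q[1],12)@ux)
print("tcp w4",np.array([528.02,-95.89,0])@ux," tcp solid",np.array([531.45,-32.43,0])@ux)
c=pickle.load(open("w7.pkl","rb"))
for u,v in((350,195),(236,197)):
    q=cen(c,u,v);print("w7",onz(c,q[0],q[1],44)@ux)
c=pickle.load(open("w6.pkl","rb"))
for u,v in((296,194),(121,194)):
    q=cen(c,u,v);print("w6",onz(c,q[0],q[1],44)@ux)
```

```text
w7 [332.31 153.38  96.  ] [467.9 -13.4  12. ]
w7 [140.32 153.42 101.  ] [ 455.2 -255.1   12. ]
w7 [419.97 187.21  47.  ] [504.7  74.4  56. ]
w7 [350.42 195.15  38.  ] [513.9   0.7  44. ]
w7 [235.65 195.02  36.  ] [ 506.7 -135.9   44. ]
saddle-plate 16.33204906962839 saddle-hood -73.23900943039742 plate-plate 242.0194714908101 hood-plate 89.5710585000258
w10 [339.45 146.74  99.  ] [467.9 -13.3  12. ]
w10 [146.02 145.58 106.  ] [ 455.1 -255.    12. ]
w10 [428.19 180.79  51.  ] [504.5  74.5  56. ]
w10 [357.66 188.73  37.  ] [513.9   0.7  44. ]
w10 [242.06 187.91  38.  ] [ 506.7 -135.9   44. ]
saddle-plate 16.313097472516667 saddle-hood -73.2071898430786 plate-plate 242.01287007904824 hood-plate 89.52028731559525
[297.9  193.81  78.  ] -38.70927492509315
[122.92 193.3   84.  ] -176.00616650897595
4.871548513880941
tcp w4 -69.93310027966439  tcp solid -6.381292449061122
w7 25.808846868584585
w7 -110.91222020974402
w6 25.483414551818786
w6 -111.73009721317801
```

Run:
```python
from cell import env
s=env.state();print(s["t"],s["ft_force"],s["qvel"].round(4));print(env.job_done())
```

```text
16.35 [ 0.12375461 -0.89607346  0.00286388] [-0.0053 -0.0243  0.0335 -0.0012 -0.0009 -0.0022]
the job is handed in; nothing more can be done
None
```

I handed the job in at t = 16.35 s, with the carriage home on its stop and the red clamp lever pressed flat. The hand-in gave no verdict.

**Carriage:** I gripped the black grip and pushed in steps of 1.2–3 mm. At the step ends the push read about 10 N on the glue. It dropped to about 4 N once the carriage was free, around 25–35 mm from the start. After about 77 mm it stopped moving and the wrist force held at 17–19 N. The highest reading was 19.6 N, so I took it as solid against the stop.

**Clamp:** After releasing the grip, I pressed the lever down with closed fingers until it was solid. The fingertips were then at a height of about 74–75 mm with 39 N on them. I then lifted clear.

**Last checks:**
- **Carriage position:** wrist pictures from before and after the lever press show a shift of less than 0.05 mm. It had not backed off the stop on release: it sat about 1 mm further in than the held position implied, which is within calibration error.
- **Lever:** it looks flat. Its tip is about 2 pixels lower in the scene camera than I predicted for flat.
- **Surroundings:** the cartons, bottle and other items look unmoved in the scene picture, which I only compared by eye. The robot was clear, with about zero wrist force.

**Checks that disagreed:** a picture comparison in the scene camera was too noisy to use, because fixed parts appeared to shift by 0.5 pixel. I relied on the wrist pictures instead. Sideways drift put the fingers 3 mm off the lever's centre during the press, without visible effect.

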